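Size a turned peg in the hole gauge

ROBOT

A 6-joint arm with a two-finger parallel gripper is mounted at the origin on the work surface. World frame = base frame: x ahead of the robot, y to its left, z up, the work surface at z = 0. Lengths are in m, angles in degrees, forces in N, time in s.
With the tool pointing down it reaches from about 0.375 to 0.9 m from the base axis. Payload 3.1 kg.
Tool frame: the origin (TCP) lies between the finger pads; the fingertips stand 22 mm ahead of it and the grasp point (between the pads) lies 3 mm ahead of it (bot.tip_extent is the distance from the TCP to the fingertips, in m); y points along the fingers, z is the direction in which the jaws open and shut, and the axes are right-handed (so a half turn about y gives the same grasp; the last joint's range is limited). The gripper opens to 87 mm and grips with 3 to 60 N. Pads are 19 mm wide; open, the fingers measure 117 mm over their backs; the gripper's body (75 mm by 190 mm) begins 51 mm behind the grasp point.
Start: joints at [54.173, 30.224, 82.088, -0, 67.689, -10.227], TCP at [0.27, 0.564, 0.245] pointing down, gripper open.
Joint ranges: [-176.69, 176.69], [-43.24, 126.21], [12.49, 139.97], [-82, 262], [0, 151.66], [-163.58, 163.58]. Speed limits (degrees/s): [159.86, 159.86, 180, 180, 180, 180].

INTERFACE

Orientations are given as a 3x3 rotation matrix whose columns are the frame's x, y, z axes.
In Python, from rig import bot, eyes, models gives the robot as it stands. The module is installed in compiled form; this text tells all that it offers.
- The arm moves only by the tool arm_command, never from a script. Its arguments are lists of equal length, an entry for each row: "translation": the shift along the tool's x, y, z each as a share of 0.08 m, from -1 to 1, a list of three; "rotation": the turn, a rotation vector about the tool's x, y, z each as a share of 60 degrees, from -1 to 1, a list of three; "grip": the closure, from -1 (fully open) to 1 (shut), so that 0 is half open. In form: {"translation": [[x, y, z], ...], "rotation": [[rx, ry, rz], ...], "grip": [grip, ...]}. A call has 1 to 5 rows; each row is the pose to reach, as a shift and turn from the pose commanded when the call began, along the tool's axes at that moment; what a row does not reach only later rows make up. A row lasts 1/10 s, in which the tool goes at most 50 mm and 8.59 degrees, less where a joint would pass 70% of its speed; a pose out of reach is approached as far as the arm can. A call with a number of a shift or a turn outside -1 to 1 is refused whole. A call with a gripper value outside its range is refused whole. The fingers move at their own pace and stop on an object; the grip force is fixed at half the most. Time passes only in rows, so rows that repeat a pose let the fingers close. It gives the time, the measured TCP pose, the force and the opening at its end, in the units of the state.
- bot.read_state(): the state, without advancing time (a new reading comes with each control period).
- eyes.capture(name): name is "scene" or "top"; returns a dict with "image" (400x640x3 uint8, blue, green, red), "mtx" (3x3 intrinsics, pixels), "dist_coeffs" ([k1, k2, p1, p2, k3] as OpenCV has them; the pictures are not rectified), "rvec" (rotation vector, rad) and "tvec" (3), from world to camera coordinates, as OpenCV has them. Camera axes: x right, y down, z forward; pixel columns grow to the right and rows downward; lengths in m; the calibration is good to about 2 mm. A picture is of the moment at which its call begins. There is no depth.
- bot.hand_in(): hands the job in, once; it reports no verdict.
Trained networks look in the newest picture that a camera, given by its name, has taken for a name from the list of things; names that differ only in an ending like _2 or _b are one class to them, and where a whole thing is asked for, a point or a joint stands for the part that bears it (a point fixed in the world has none). Each returns a list of dicts, best first, with "conf" (0 to 1); they miss things now and then, are a little off and sometimes report something else, mostly with a low value. They report only what shows in the picture. A call takes as long as a camera call. They do not tell look-alikes from the thing itself.
- models.recognise(camera, thing): "extent" ([left, top, right, bottom] as shares, 0 to 1, of the picture: columns of its width, rows of its height, round what is visible of it).
- models.spot_point(camera, thing): "point" ([column, row] as shares, 0 to 1, of the picture: columns of its width, rows of its height: a listed point, or the origin of a listed thing).
The state is a dict: "time_s": time; "joint_positions": joint angles; "qvel": joint speeds; "tau": joint torques, N m; "position": TCP position; "tcp_rot": TCP orientation; "force": force on the tool from outside, world axes, zero at the start; "moment": the same for the moment, N m; "opening": opening from 0.0 (shut) to 1.0 (fully open).
Only numpy, scipy, OpenCV 4.12 (cv2) and the standard library are available. Lean on these libraries where they do the work, as an engineer would, in place of code of your own. Each camera call takes 0.05 s, during which the arm holds its last target. There are 200 camera calls.

TASK

Find the narrowest hole of the gauge plate that takes the peg waiting in the single-socket stand: step it down the holes from wider to narrower, pushing its tip right out beneath the plate where it passes, until a hole stops its tapered nose; press it lightly into that one to feel that it is stopped, never forcing it. Then put the peg back into the last hole it passed, lower it gently until its head rests on the plate, and let go. Leave the other two pegs, the bottle and the jar where they are.

Things in the scene. Friction and masses are not known exactly. Their poses are not given: they have to be found in the camera images.
- gauge: level steel plate 60 x 200 mm, 12 mm thick, top 75 mm above the table, on rubber pads on two fixed wooden feet under its ends; yields straight down, 1 mm per 2.5 N, at most 8 mm, and comes back. Four through holes in a row, 45 mm apart, widest to narrowest. Origin on the table under the plate's centre, y along the row to the widest. Over 40 N bruises a peg; 5 to 10 N is enough to try a hole
- gauge_hole0 (a point): centre of the mouth, at the plate's top face, of the widest hole, 23.0 mm in diameter; z up out of the hole
- gauge_hole1 (a point): centre of the mouth, at the plate's top face, of the second widest hole, 19.5 mm in diameter; z up out of the hole
- gauge_hole2 (a point): centre of the mouth, at the plate's top face, of the third widest hole, 16.0 mm in diameter; z up out of the hole
- gauge_hole3 (a point): centre of the mouth, at the plate's top face, of the narrowest hole, 12.5 mm in diameter; z up out of the hole
- stand: a fixed wooden block 60 x 60 x 50 mm high with one socket (27 mm wide, 45 mm deep) in its middle, in which the peg to be gauged waits; origin under its centre
- stock: a fixed wooden block 130 x 60 x 50 mm high with two sockets (27 mm wide, 33 mm either side of the centre along x) that hold the other two pegs; origin under its centre
- peg_a: turned wooden peg, about 50 g: round head 34 mm wide, 40 mm tall, on a 40 mm tenon whose last 6 mm taper straight to a tip 6 mm thinner. Three pegs look alike; tenons 21.8, 18.3 and 14.8 mm thick, not known which. Origin at the tip's centre, z along the peg to the head: tenon z 0 to 40, head 40 to 80 mm. Stands upright in a socket with play, tenon hidden, head on the wood
- peg_b: a peg just as peg_a, with another tenon thickness; same origin and axes
- peg_c: a peg just as peg_a, with another tenon thickness; same origin and axes
- bottle: a standing paint bottle, 40 mm across, 110 mm tall, a bystander; origin under its centre
- jar: a standing paint jar, 54 mm across, 60 mm tall, a bystander; origin under its centre
Mind the look-alikes: they are no part of the job. Leave any green look-alike of the peg_a alone.

How it is judged:
By the outcome, as a careful person would: the job done as asked, in the order asked, and still so for the second after the job is handed in, with the robot touching nothing.
It also fails if it takes over 72 s, if anything falls off the work surface, if the arm or the gripper's body presses on something with over 40 N, if the wrist force passes 120 N, or if a joint passes its speed limit or range.

## Working session

There is one attempt and no reset: what is moved stays moved. The work goes in short steps, Python scripts to look and compute and a tool call to move; the robot and the scene stay as the last step left them, time stands still between calls to the robot, and variables do not carry over. Pictures are saved under pics/ and viewed, about 8 in all and at most 12, crops included, and the job is handed in when it is done.

Besides the shell and the picture viewer there is one more tool, called after "Request:" by a JSON object that holds its "fn" and its "kwargs". arm_command: Moves the arm, as the interface text tells. Shift numbers are shares of 0.08 m and turn numbers shares of 60 degrees, none past 1 either way. Its arguments: {"type":"object","properties":{"translation":{"type":"array"},"rotation":{"type":"array"},"grip":{"type":"array"}},"required":["translation","rotation","grip"]}

```bash
mkdir -p pics; python3 - <<'E'
from rig import bot,eyes,models
import cv2
s=bot.read_state();print(s['time_s'],s['position'],s['tcp_rot'],s['force'],s['opening'],bot.tip_extent)
for n in('scene','top'):
    c=eyes.capture(n);cv2.imwrite(f'pics/{n}0.png',c['image']);print(n,c['mtx'],c['dist_coeffs'],c['rvec'],c['tvec'])
    for t in('gauge','stand','stock','peg_a','bottle','jar'):
        print(t,[([round(x) for x in (d['extent'][0]*640,d['extent'][1]*400,d['extent'][2]*640,d['extent'][3]*400)],round(d['conf'],2)) for d in models.recognise(n,t)][:5])
    for t in('gauge','gauge_hole0','gauge_hole1','gauge_hole2','gauge_hole3','stand','stock','peg_a'):
        print(t,[((round(d['point'][0]*640,1),round(d['point'][1]*400,1)),round(d['conf'],2)) for d in models.spot_point(n,t)][:5])
print(bot.read_state()['time_s'])
E
```

```text
0.0 [0.26961116 0.56309751 0.24356273] [[ 9.01828326e-01 -1.28908573e-03  4.32092593e-01]
 [-4.32094333e-01 -1.77060291e-03  9.01826675e-01]
 [-3.97467496e-04 -9.99997602e-01 -2.15378649e-03]] [-0.250452    0.90380754  0.21373029] 0.9968375892063901 0.022
scene [[455.11271134   0.         324.2228951 ]
 [  0.         455.11271134 198.65288872]
 [  0.           0.           1.        ]] [-0.124484  0.        0.        0.        0.      ] [ 1.86342613  1.46923036 -0.69081832] [-0.23477632 -0.30053086  1.3454131 ]
gauge [([172, 175, 284, 250], 0.56)]
stand [([299, 169, 335, 207], 0.75)]
stock [([394, 161, 443, 218], 0.56)]
peg_a [([403, 149, 425, 176], 0.91), ([416, 164, 433, 191], 0.81), ([411, 132, 426, 150], 0.8), ([441, 147, 453, 177], 0.71), ([308, 159, 323, 181], 0.68)]
bottle [([308, 222, 335, 279], 0.6), ([370, 221, 400, 261], 0.54)]
jar [([370, 220, 400, 259], 0.79)]
gauge [((232.9, 226.1), 0.95)]
gauge_hole0 [((238.0, 192.1), 0.96), ((214.2, 201.1), 0.96), ((262.6, 189.5), 0.95), ((196.8, 207.9), 0.57)]
gauge_hole1 [((238.0, 192.1), 0.96), ((214.2, 201.1), 0.96), ((262.6, 189.
[... 1015 characters left out ...]
.35)]
jar [([278, 139, 305, 171], 0.77)]
gauge [((409.1, 242.5), 0.67)]
gauge_hole0 [((429.8, 238.2), 0.63), ((220.4, 221.1), 0.61), ((401.7, 237.4), 0.59), ((380.0, 242.0), 0.58)]
gauge_hole1 [((429.8, 238.2), 0.63), ((220.4, 221.1), 0.61), ((401.7, 237.4), 0.59), ((380.0, 242.0), 0.58)]
gauge_hole2 [((429.8, 238.2), 0.63), ((220.4, 221.1), 0.61), ((401.7, 237.4), 0.59), ((380.0, 242.0), 0.58)]
gauge_hole3 [((429.8, 238.2), 0.63), ((220.4, 221.1), 0.61), ((401.7, 237.4), 0.59), ((380.0, 242.0), 0.58)]
stand [((316.6, 251.3), 0.86)]
stock [((223.5, 208.8), 0.71), ((350.5, 161.3), 0.52)]
peg_a [((218.4, 219.9), 0.83), ((181.2, 215.5), 0.77), ((192.5, 254.9), 0.76), ((228.0, 190.4), 0.62)]
1.5
```

View pics/scene0.png

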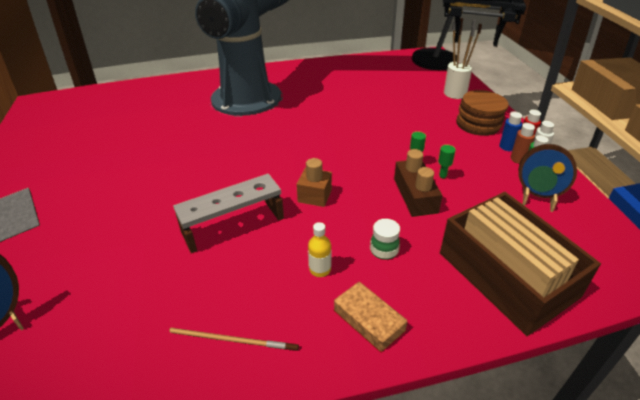

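View pics/top0.png

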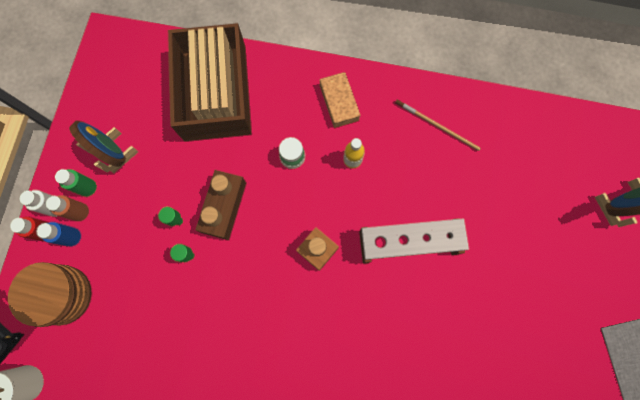

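Top view: the single stand with its peg is at about (317,247). The gauge holes run from (381,242), the widest, to (450,235), the narrowest. The bottle is at (354,153), the jar at (291,152), the stock pegs at (209,215) and (219,184), and the green look-alikes sit left of the stock. Next I'll measure the holes and the peg head to subpixel accuracy.

```bash
cat > h.py <<'E'
import cv2,numpy as np
from rig import bot,eyes,models
CAL={'scene':None,'top':None}
def cap(n):
    c=eyes.capture(n);return c
def ray(c,px):
    u=cv2.undistortPoints(np.array(px,float).reshape(-1,1,2),c['mtx'],c['dist_coeffs']).reshape(-1,2)
    R=cv2.Rodrigues(np.array(c['rvec'],float))[0];t=np.array(c['tvec'],float).ravel()
    d=np.c_[u,np.ones(len(u))]@R
    return -R.T@t,d
def at(c,px,z):
    o,d=ray(c,px);return (o+d*((z-o[2])/d[:,2])[:,None])
def proj(c,p):
    return cv2.projectPoints(np.array(p,float).reshape(-1,1,3),c['rvec'],c['tvec'],c['mtx'],c['dist_coeffs'])[0].reshape(-1,2)
E
python3 - <<'E'
from h import *
for n,box in(('top',(355,210,475,270)),('scene',(165,165,290,255))):
    c=cap(n);im=c['image'];x0,y0,x1,y1=box
    cr=im[y0:y1,x0:x1]
    sat=cv2.cvtColor(cr,cv2.COLOR_BGR2HSV)
    plate=((sat[...,1]<90)&(sat[...,2]>90)).astype(np.uint8)
    ct,hi=cv2.findContours(plate,cv2.RETR_CCOMP,cv2.CHAIN_APPROX_NONE)
    k=max(range(len(ct)),key=lambda i:cv2.contourArea(ct[i]))
    pts=[]
    g=cr.astype(float)
    for i in range(len(ct)):
        if hi[0][i][3]==k:
            m=np.zeros(plate.shape,np.uint8);cv2.drawContours(m,ct,i,1,-1)
            m=cv2.dilate(m,np.ones((3,3),np.uint8))
            # weight: green-channel deficit (plate grey vs red/dark)
            ref=np.median(g[...,1][plate>0]);w=np.clip(1-g[...,1]/ref,0,1);w[w<.12]=0
            w=w*m
            ys,xs=np.mgrid[:m.shape[0],:m.shape[1]]
            if w.sum()>2: pts.append((x0+(w*xs).sum()/w.sum(),y0+(w*ys).sum()/w.sum(),w.sum()))
    pts=np.array(pts);print(n,pts.round(2))
    W=at(c,pts[:,:2],.075);print((W*1000).round(1))
    hull=cv2.minAreaRect(ct[k]);box4=cv2.boxPoints(hull)+[x0,y0];print('plate corners',(at(c,box4,.075)*1000).round(1))
    s=(600,300) if n=='top' else (625,450)
    if n=='top': a=cv2.resize(im[200:280,290:480],None,fx=4,fy=4,interpolation=cv2.INTER_CUBIC)
    else: a=cv2.resize(im[140:260,160:350],None,fx=4,fy=4,interpolation=cv2.INTER_CUBIC)
    cv2.imwrite(f'pics/z_{n}.png',a)
    hd=[[318,247]] if n=='top' else [[314,164]]
    print('head top',(at(c,hd,.09)*1000).round(1))
a=cv2.imread('pics/z_top.png');b=cv2.imread('pics/z_scene.png')
v=np.vstack([a[:240],b[:340]]);cv2.imwrite('pics/z.png',v);print(v.shape)
E
```

```text
top [[380.2  241.5   88.88]
 [403.34 239.29  62.31]
 [426.29 237.17  40.61]
 [449.31 235.03  23.26]]
[[ 526.4  -16.9   75. ]
 [ 539.2  -60.    75. ]
 [ 551.9 -103.    75. ]
 [ 564.7 -146.2   75. ]]
plate corners [[ 546.4   24.    75. ]
 [ 604.7 -172.2   75. ]
 [ 543.8 -185.9   75. ]
 [ 486.7    7.4   75. ]]
head top [[491.2  98.2  90. ]]
scene [[193.06 209.01   9.16]
 [216.27 202.1    6.89]
 [215.53 201.19  13.42]
 [237.35 194.07  20.27]
 [258.54 186.81  30.15]]
[[ 567.1 -146.6   75. ]
 [ 557.3 -102.3   75. ]
 [ 554.2 -103.5   75. ]
 [ 542.7  -60.5   75. ]
 [ 530.   -17.4   75. ]]
plate corners [[ 546.9 -184.6   75. ]
 [ 486.    18.7   75. ]
 [ 554.    22.1   75. ]
 [ 607.  -171.2   75. ]]
head top [[501.7 101.7  90. ]]
(580, 760, 3)
```

View pics/z.png

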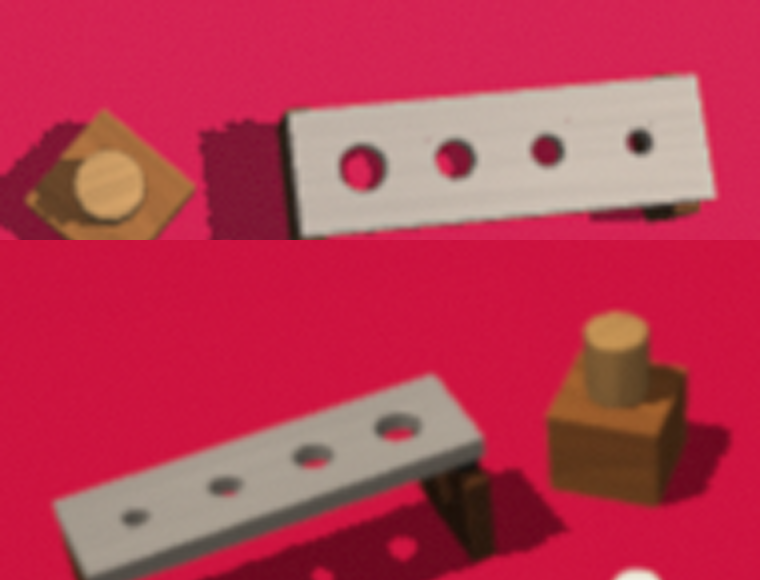

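```bash
cat >> h.py <<'E'
def state():
    s=bot.read_state();return s,np.array(s['position']),np.array(s['tcp_rot'])
def plan(target):
    s,p,R=state();d=R.T@(np.array(target)-p);print('t',s['time_s'],'p',(p*1000).round(1),'shares',(d/.08).round(3),'mm',(d*1000).round(1))
E
python3 - <<'E'
from h import *
t=cap('top');s=cap('scene')
print((at(t,[[316.9,245.6]],.09)*1000).round(1),(at(s,[[313.6,162.9]],.09)*1000).round(1))
print('stand',(at(t,[[316.6,251.3]],.0)*1000).round(1),(at(s,[[313,197.6]],0)*1000).round(1))
# stand top corners (zoom) in top view
z=np.array([[104,110],[195,187],[25,200]])/4+[290,200]-.375
print((at(t,z,.05)*1000).round(1))
# bottle/jar
print('bottle,jar',(at(t,[[354,160],[291,158]],0.)*1000).round(0))
plan([.492,.1,.2])
E
```

```text
[[493.4 100.8  90. ]] [[497.7 101.7  90. ]]
stand [[491.  102.2   0. ]] [[500.5  97.8   0. ]]
[[533.3 112.   50. ]
 [504.3  60.2  50. ]
 [481.7 141.5  50. ]]
bottle,jar [[702.  61.   0.]
 [680. 197.   0.]]
t 1.7 p [270.  563.7 244.5] shares [ 5.007  0.557 -4.028] mm [ 400.5   44.5 -322.2]
```

Request:
{"fn": "arm_command", "kwargs": {"translation": [[1,0,-0.8],[1,0,-0.8],[1,0,-0.8]], "rotation": [[0,0,0],[0,0,0],[0,0,0]], "grip": [-1,-1,-1]}}

```text
time_s: 2.0
position: [0.3158, 0.4669, 0.2443]
tcp_rot: [[0.9, -0.001, 0.436], [-0.436, -0.004, 0.9], [0.001, -1.0, -0.004]]
force: [-0.1, 0.2, -0.2]
opening: 1.004
```

Request:
{"fn": "arm_command", "kwargs": {"translation": [[1,0,-0.8],[1,0,-0.8],[1,0,-0.8]], "rotation": [[0,0,0],[0,0,0],[0,0,0]], "grip": [-1,-1,-1]}}

```text
time_s: 2.3
position: [0.3608, 0.3755, 0.2446]
tcp_rot: [[0.9, 0.0, 0.437], [-0.437, -0.002, 0.9], [0.001, -1.0, -0.002]]
force: [0.5, 0.2, 0.5]
opening: 0.997
```

Request:
{"fn": "arm_command", "kwargs": {"translation": [[1,0.2,-0.8],[1,0.2,-0.8],[1,0.2,-0.8]], "rotation": [[0,0,0],[0,0,0],[0,0,0]], "grip": [-1,-1,-1]}}

```text
time_s: 2.6
position: [0.4053, 0.2838, 0.228]
tcp_rot: [[0.9, -0.0, 0.437], [-0.437, -0.001, 0.9], [0.0, -1.0, -0.001]]
force: [0.3, 0.0, -0.7]
opening: 0.997
```

Request:
{"fn": "arm_command", "kwargs": {"translation": [[1,0.2,-0.8],[1,0.2,-0.8],[1,0.2,-0.8]], "rotation": [[0,0,0],[0,0,0],[0,0,0]], "grip": [-1,-1,-1]}}

```text
time_s: 2.9
position: [0.4507, 0.1919, 0.2122]
tcp_rot: [[0.9, 0.001, 0.437], [-0.437, -0.001, 0.9], [0.002, -1.0, 0.0]]
force: [-0.2, 1.4, -0.0]
opening: 0.998
```

Request:
{"fn": "arm_command", "kwargs": {"translation": [[1,0.2,-0.8],[1,0.2,-0.8],[1,0.2,-0.8],[1,0.2,-0.8],[1,0.2,-0.8]], "rotation": [[0,-0.7,0],[0,-0.7,0],[0,-0.7,0],[0,-0.7,0],[0,-0.7,0]], "grip": [-1,-1,-1,-1,-1]}}

```text
time_s: 3.4
position: [0.493, 0.1033, 0.1966]
tcp_rot: [[0.962, 0.0, -0.273], [0.273, 0.001, 0.962], [0.0, -1.0, 0.001]]
force: [-0.4, 0.3, -0.5]
opening: 0.999
```

```bash
python3 -c "
from h import *
plan([.4955,.1012,.08]);s,p,R=state();print(R.round(4),s['force'],s['joint_positions'])"
```

```text
t 3.4 p [493.  103.3 196.6] shares [ 0.022  1.457 -0.035] mm [  1.8 116.5  -2.8]
[[ 9.621e-01  1.000e-04 -2.728e-01]
 [ 2.728e-01  1.000e-03  9.621e-01]
 [ 4.000e-04 -1.000e+00  9.000e-04]] [-0.43138511  0.29533196 -0.47434392] [-9.35018798e-01  2.49266139e+01  1.02204530e+02  7.31061529e-02
  5.28632785e+01 -1.06811168e+02]
```

Request:
{"fn": "arm_command", "kwargs": {"translation": [[0.022,0.9,-0.035],[0.022,0.9,-0.035],[0.022,0.9,-0.035]], "rotation": [[0,-0.011,0],[0,-0.011,0],[0,-0.011,0]], "grip": [-1,-1,-1]}}

```text
time_s: 3.7
position: [0.493, 0.1016, 0.1221]
tcp_rot: [[0.96, -0.006, -0.28], [0.28, 0.001, 0.96], [-0.006, -1.0, 0.003]]
force: [-1.1, 0.1, 0.3]
opening: 0.996
```

Request:
{"fn": "arm_command", "kwargs": {"translation": [[0,0.3,0],[0,0.56,0],[0,0.56,0],[0,0.56,0]], "rotation": [[0,0,0],[0,0,0],[0,0,0],[0,0,0]], "grip": [-1,-1,-1,-1]}}

```text
time_s: 4.1
position: [0.4956, 0.1008, 0.0807]
tcp_rot: [[0.96, 0.001, -0.28], [0.28, 0.0, 0.96], [0.001, -1.0, -0.0]]
force: [0.6, 0.9, 0.3]
opening: 1.003
```

```bash
python3 -c "
from h import *
plan([.4955,.1012,.08])
a=cap('top');b=cap('scene')
v=np.vstack([cv2.resize(a['image'][200:275,260:400],None,fx=4,fy=4,interpolation=2),cv2.resize(b['image'][130:205,250:390],None,fx=4,fy=4,interpolation=2)]);cv2.imwrite('pics/g1.png',v)"
```

```text
t 4.1 p [495.6 100.8  80.7] shares [0.    0.009 0.005] mm [0.  0.7 0.4]
```

View pics/g1.png

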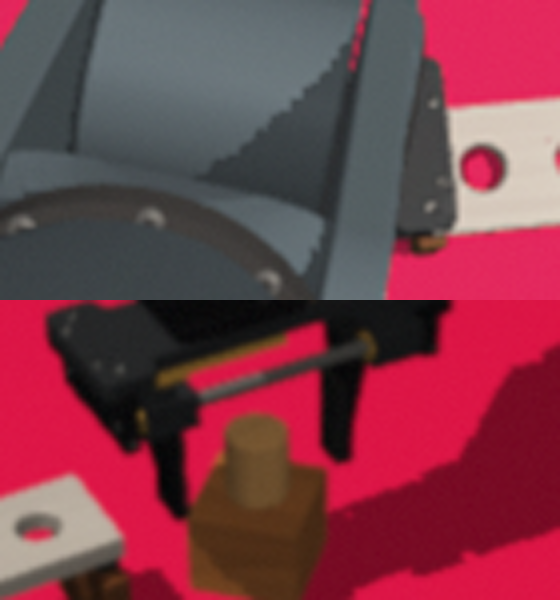

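The fingers straddle the head and the top camera is blocked by the arm. I'll close the gripper.

Request:
{"fn": "arm_command", "kwargs": {"translation": [[0,0,0],[0,0,0],[0,0,0],[0,0,0],[0,0,0]], "rotation": [[0,0,0],[0,0,0],[0,0,0],[0,0,0],[0,0,0]], "grip": [1,1,1,1,1]}}

```text
time_s: 4.7
position: [0.4949, 0.0999, 0.0798]
tcp_rot: [[0.96, 0.0, -0.279], [0.279, 0.0, 0.96], [0.0, -1.0, -0.0]]
force: [0.8, 0.1, 0.4]
opening: 0.632
```

Request:
{"fn": "arm_command", "kwargs": {"translation": [[0,0,0],[0,0,0],[0,0,0]], "rotation": [[0,0,0],[0,0,0],[0,0,0]], "grip": [1,1,1]}}

```text
time_s: 5.0
position: [0.4948, 0.1, 0.0797]
tcp_rot: [[0.96, -0.0, -0.279], [0.279, 0.0, 0.96], [-0.0, -1.0, 0.0]]
force: [-0.2, 0.0, -0.5]
opening: 0.383
```

Request:
{"fn": "arm_command", "kwargs": {"translation": [[0,-0.5,0],[0,-1,0],[0,-1,0],[0,-1,0]], "rotation": [[0,0,0],[0,0,0],[0,0,0],[0,0,0]], "grip": [1,1,1,1]}}

```text
time_s: 5.4
position: [0.4953, 0.1, 0.1605]
tcp_rot: [[0.96, 0.002, -0.279], [0.279, -0.0, 0.96], [0.002, -1.0, -0.001]]
force: [0.0, -0.5, -0.9]
opening: 0.383
```

```bash
python3 -c "
from h import *
plan([.4955,.1012,.16])
a=cap('top');b=cap('scene')
cv2.imwrite('pics/g2.png',cv2.resize(b['image'][90:215,160:360],None,fx=4,fy=4,interpolation=2))"
```

```text
t 5.4 p [495.3 100.  160.5] shares [0.007 0.006 0.013] mm [0.5 0.5 1.1]
```

View pics/g2.png

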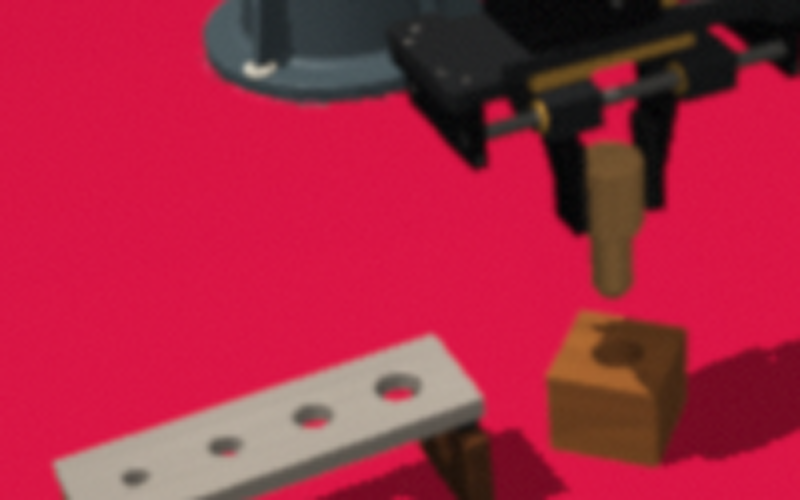

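The peg is gripped and lifted. Moving above hole 0, keeping it high, at about (528, −18).

```bash
python3 -c "
from h import *
plan([.5279,-.0178,.163]);a=at(cap('scene'),[[0,0]],0);print(ray(cap('scene'),[[230,190]]))"
```

```text
t 5.5 p [493.9 100.  158.9] shares [-0.003 -0.053 -1.533] mm [  -0.2   -4.2 -122.6]
(array([ 1.24467359, -0.04887384,  0.63558961]), array([[-0.80502872, -0.02775996, -0.62837567]]))
```

Request:
{"fn": "arm_command", "kwargs": {"translation": [[0,-0.05,-0.77],[0,-0.05,-0.77],[0,-0.05,-0.77]], "rotation": [[0,0,0],[0,0,0],[0,0,0]], "grip": [1,1,1]}}

```text
time_s: 5.9
position: [0.5125, 0.0393, 0.1629]
tcp_rot: [[0.961, -0.001, -0.276], [0.276, 0.0, 0.961], [-0.001, -1.0, 0.0]]
force: [-0.3, 0.6, -0.8]
opening: 0.383
```

Request:
{"fn": "arm_command", "kwargs": {"translation": [[0,0,-0.77],[0,0,-0.77],[0,0,-0.77],[0,0,-0.77],[0,0,-0.77]], "rotation": [[0,0,0],[0,0,0],[0,0,0],[0,0,0],[0,0,0]], "grip": [1,1,1,1,1]}}

```text
time_s: 6.4
position: [0.5281, -0.0167, 0.1634]
tcp_rot: [[0.96, -0.002, -0.28], [0.28, 0.001, 0.96], [-0.002, -1.0, 0.002]]
force: [-0.5, 0.5, -0.6]
opening: 0.384
```

```bash
python3 -c "
from h import *
plan([.5279,-.0178,.153]);b=cap('scene');s,p,R=state();print(s['force'])
tip=p+R@[0,.07,0]
print('pred tip px',proj(b,[tip,tip+[0,0,.006],tip+[0,0,.04],tip+[0,0,.08]]),'hole',258.5,186.8, proj(b,[[.5282,-.0172,.075]]))
cv2.imwrite('pics/g3.png',cv2.resize(b['image'][115:215,200:320],None,fx=6,fy=6,interpolation=2))"
```

```text
t 6.4 p [528.1 -16.7 163.4] shares [-0.006  0.13  -0.013] mm [-0.5 10.4 -1. ]
[-0.02608938 -0.43379249 -1.03921259]
pred tip px [[257.81722438 178.80539778]
 [257.51225623 176.36771845]
 [255.74359397 162.15545497]
 [253.57227882 144.5277344 ]] hole 258.5 186.8 [[258.50401767 186.2346926 ]]
```

View pics/g3.png

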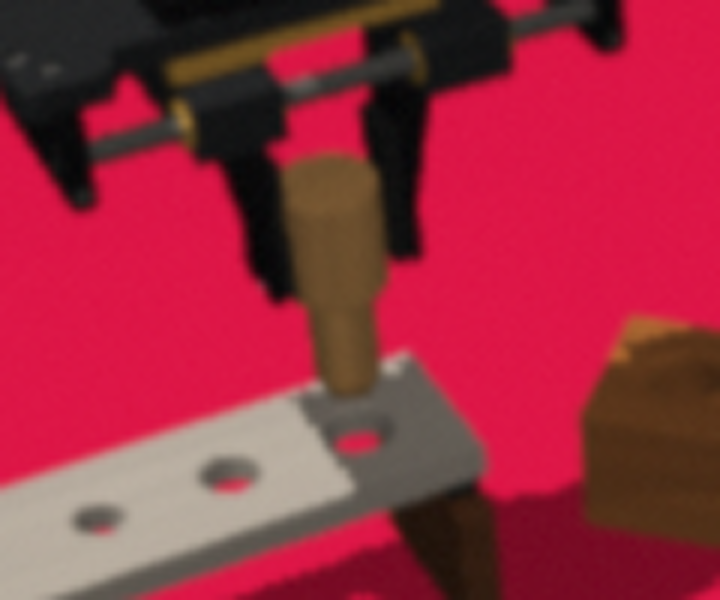

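The peg tip is at about (257.8,178.7) px. This matches the prediction, and it sits right above hole 0. Descending 5 mm into the mouth first.

Request:
{"fn": "arm_command", "kwargs": {"translation": [[0,0.1,-0.01],[0,0.2,-0.01],[0,0.29,-0.01],[0,0.29,-0.01]], "rotation": [[0,0,0],[0,0,0],[0,0,0],[0,0,0]], "grip": [1,1,1,1]}}

```text
time_s: 6.85
position: [0.5281, -0.0178, 0.1393]
tcp_rot: [[0.96, -0.004, -0.278], [0.278, 0.003, 0.96], [-0.003, -1.0, 0.004]]
force: [-0.9, 2.8, 1.5]
opening: 0.383
```

Request:
{"fn": "arm_command", "kwargs": {"translation": [[0,0,0.012],[0,0.03,0.012],[0,0.06,0.012],[0,0.06,0.012]], "rotation": [[0,0,0],[0,0,0],[0,0,0],[0,0,0]], "grip": [1,1,1,1]}}

```text
time_s: 7.25
position: [0.5285, -0.0174, 0.1362]
tcp_rot: [[0.96, -0.001, -0.278], [0.278, 0.002, 0.96], [-0.001, -1.0, 0.002]]
force: [-2.6, 4.7, 7.9]
opening: 0.387
```

Request:
{"fn": "arm_command", "kwargs": {"translation": [[-0.003,0,0.01],[-0.005,0,0.02],[-0.005,0,0.02]], "rotation": [[0,0,0],[0,0,0],[0,0,0]], "grip": [1,1,1]}}

```text
time_s: 7.55
position: [0.5284, -0.0168, 0.1366]
tcp_rot: [[0.96, 0.0, -0.279], [0.279, -0.001, 0.96], [0.0, -1.0, -0.001]]
force: [-3.0, 1.6, 5.9]
opening: 0.386
```

Request:
{"fn": "arm_command", "kwargs": {"translation": [[-0.01,0,0.008],[-0.015,0,0.008],[-0.015,0,0.008]], "rotation": [[0,0,0],[0,0,0],[0,0,0]], "grip": [1,1,1]}}

```text
time_s: 7.85
position: [0.5275, -0.0167, 0.1357]
tcp_rot: [[0.96, 0.001, -0.279], [0.279, -0.0, 0.96], [0.001, -1.0, -0.001]]
force: [-0.4, 0.8, 0.1]
opening: 0.383
```

Request:
{"fn": "arm_command", "kwargs": {"translation": [[0,0.03,0.004],[0,0.07,0.004],[0,0.1,0.004],[0,0.1,0.004]], "rotation": [[0,0,0],[0,0,0],[0,0,0],[0,0,0]], "grip": [1,1,1,1]}}

```text
time_s: 8.25
position: [0.5269, -0.0164, 0.1272]
tcp_rot: [[0.96, -0.001, -0.279], [0.279, -0.0, 0.96], [-0.001, -1.0, 0.0]]
force: [0.3, -1.7, -0.3]
opening: 0.388
```

Sliding freely; the tip is at about 57 mm. Continuing down to a tip height of about 42 mm.

Request:
{"fn": "arm_command", "kwargs": {"translation": [[0,0.06,-0.003],[0,0.12,-0.003],[0,0.18,-0.003],[0,0.18,-0.003]], "rotation": [[0,0,0],[0,0,0],[0,0,0],[0,0,0]], "grip": [1,1,1,1]}}

```text
time_s: 8.65
position: [0.5268, -0.0163, 0.1125]
tcp_rot: [[0.96, -0.001, -0.279], [0.279, 0.0, 0.96], [-0.001, -1.0, 0.001]]
force: [-0.2, 0.2, -0.2]
opening: 0.381
```

```bash
python3 -c "
from h import *
s,p,R=state();print(p,s['force'],s['moment']);b=cap('scene')
cv2.imwrite('pics/g4.png',cv2.resize(b['image'][115:225,200:320],None,fx=5,fy=5,interpolation=2))"
```

```text
[ 0.52680313 -0.01631553  0.11252994] [-0.15085059  0.24207369 -0.15891531] [ 0.05139982 -0.00390665  0.00963279]
```

View pics/g4.png

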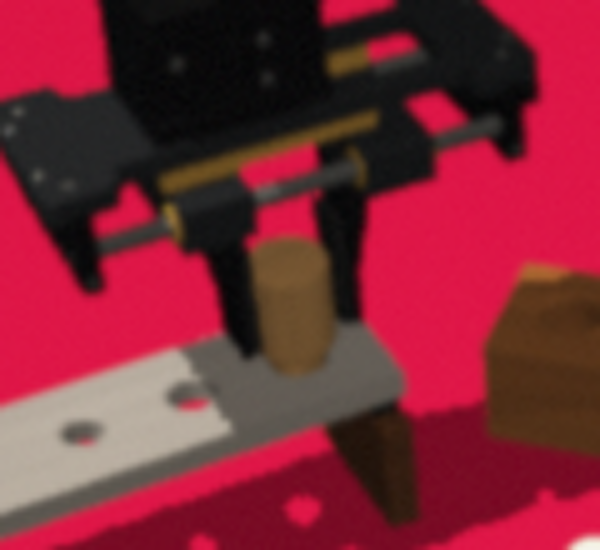

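Hole 0 is passed: the head stands about 7 mm above the plate and the force is near zero. Lifting out and moving on to hole 1.

Request:
{"fn": "arm_command", "kwargs": {"translation": [[0,-0.26,0],[0,-0.52,0],[0,-0.52,0],[0,-0.52,0]], "rotation": [[0,0,0],[0,0,0],[0,0,0],[0,0,0]], "grip": [1,1,1,1]}}

```text
time_s: 9.1
position: [0.5271, -0.0164, 0.1551]
tcp_rot: [[0.96, 0.001, -0.279], [0.279, -0.0, 0.96], [0.001, -1.0, -0.001]]
force: [-0.0, -0.2, -0.7]
opening: 0.388
```

Request:
{"fn": "arm_command", "kwargs": {"translation": [[0,0,-0.3],[0.002,0,-0.563],[0.002,0,-0.563],[0.002,0,-0.563]], "rotation": [[0,0,0],[0,0,0],[0,0,0],[0,0,0]], "grip": [1,1,1,1]}}

```text
time_s: 9.5
position: [0.5388, -0.0595, 0.1539]
tcp_rot: [[0.961, -0.003, -0.278], [0.278, 0.001, 0.961], [-0.002, -1.0, 0.002]]
force: [-1.3, -0.0, -0.4]
opening: 0.38
```

```bash
python3 -c "
from h import *
plan([.5396,-.0594,.140]);s,p,R=state();print(s['force'],s['opening'])"
```

```text
t 9.5 p [538.8 -59.5 153.9] shares [ 0.01   0.173 -0.002] mm [ 0.8 13.8 -0.2]
[-1.31071139 -0.03194509 -0.43310466] 0.3800756858985467
```

Request:
{"fn": "arm_command", "kwargs": {"translation": [[0.005,0.06,0],[0.005,0.12,0],[0.005,0.16,0],[0.005,0.16,0]], "rotation": [[0,0,0],[0,0,0],[0,0,0],[0,0,0]], "grip": [1,1,1,1]}}

```text
time_s: 9.9
position: [0.5398, -0.059, 0.1415]
tcp_rot: [[0.96, -0.001, -0.28], [0.28, 0.0, 0.96], [-0.001, -1.0, 0.001]]
force: [0.2, 0.7, 0.3]
opening: 0.387
```

Request:
{"fn": "arm_command", "kwargs": {"translation": [[0,0.02,0],[0,0.03,0],[0,0.03,0]], "rotation": [[0,0,0],[0,0,0],[0,0,0]], "grip": [1,1,1]}}

```text
time_s: 10.2
position: [0.5402, -0.0592, 0.1401]
tcp_rot: [[0.96, 0.0, -0.279], [0.279, 0.0, 0.96], [0.0, -1.0, 0.0]]
force: [-1.6, 2.1, 3.5]
opening: 0.381
```

Request:
{"fn": "arm_command", "kwargs": {"translation": [[-0.006,0,0.01],[-0.006,0.02,0.01],[-0.006,0.03,0.01],[-0.006,0.03,0.01]], "rotation": [[0,0,0],[0,0,0],[0,0,0],[0,0,0]], "grip": [1,1,1,1]}}

```text
time_s: 10.6
position: [0.5401, -0.0591, 0.1381]
tcp_rot: [[0.96, 0.002, -0.279], [0.279, -0.001, 0.96], [0.001, -1.0, -0.001]]
force: [-0.8, 0.0, 7.4]
opening: 0.379
```

The peg stopped with 7.4 N straight up at a 3.9 mm penetration, where a 21.8 mm taper in a 19.5 mm hole should stop at 3.7 mm. I'll confirm with small side shifts, to rule out a rim catch.

Request:
{"fn": "arm_command", "kwargs": {"translation": [[0.015,0,0],[0.015,0,0],[0.015,0,0]], "rotation": [[0,0,0],[0,0,0],[0,0,0]], "grip": [1,1,1]}}

```text
time_s: 10.9
position: [0.5405, -0.0589, 0.138]
tcp_rot: [[0.96, -0.0, -0.279], [0.279, -0.001, 0.96], [-0.0, -1.0, -0.001]]
force: [-2.5, -0.7, 6.5]
opening: 0.381
```

Request:
{"fn": "arm_command", "kwargs": {"translation": [[-0.03,0,0],[-0.03,0,0],[-0.03,0,0]], "rotation": [[0,0,0],[0,0,0],[0,0,0]], "grip": [1,1,1]}}

```text
time_s: 11.2
position: [0.5396, -0.0593, 0.1383]
tcp_rot: [[0.96, 0.003, -0.278], [0.278, -0.0, 0.96], [0.003, -1.0, -0.001]]
force: [-0.1, 2.1, 7.0]
opening: 0.384
```

Request:
{"fn": "arm_command", "kwargs": {"translation": [[0.015,0,0.015],[0.015,0,0.015],[0.015,0,0.015]], "rotation": [[0,0,0],[0,0,0],[0,0,0]], "grip": [1,1,1]}}

```text
time_s: 11.5
position: [0.5402, -0.0588, 0.1383]
tcp_rot: [[0.96, 0.003, -0.28], [0.28, -0.002, 0.96], [0.002, -1.0, -0.003]]
force: [-0.8, -1.9, 7.2]
opening: 0.382
```

Request:
{"fn": "arm_command", "kwargs": {"translation": [[0,0,-0.03],[0,0,-0.03],[0,0,-0.03]], "rotation": [[0,0,0],[0,0,0],[0,0,0]], "grip": [1,1,1]}}

```text
time_s: 11.8
position: [0.54, -0.0594, 0.138]
tcp_rot: [[0.961, 0.001, -0.278], [0.278, 0.001, 0.961], [0.001, -1.0, 0.001]]
force: [-0.8, 1.7, 8.1]
opening: 0.382
```

Request:
{"fn": "arm_command", "kwargs": {"translation": [[0,0,0.015],[0,0,0.015],[0,0,0.015]], "rotation": [[0,0,0],[0,0,0],[0,0,0]], "grip": [1,1,1]}}

```text
time_s: 12.1
position: [0.5401, -0.0591, 0.1382]
tcp_rot: [[0.96, 0.002, -0.279], [0.279, -0.001, 0.96], [0.001, -1.0, -0.001]]
force: [-0.5, 0.1, 7.2]
opening: 0.383
```

```bash
python3 -c "
from h import *
s,p,R=state();print(p,s['force'],s['moment']);b=cap('scene')
cv2.imwrite('pics/g5.png',cv2.resize(b['image'][115:225,180:300],None,fx=6,fy=5,interpolation=2))"
```

```text
[ 0.54007508 -0.05906401  0.13818245] [-0.49235258  0.09984746  7.22841529] [0.13197568 0.23462453 0.04182021]
```

View pics/g5.png

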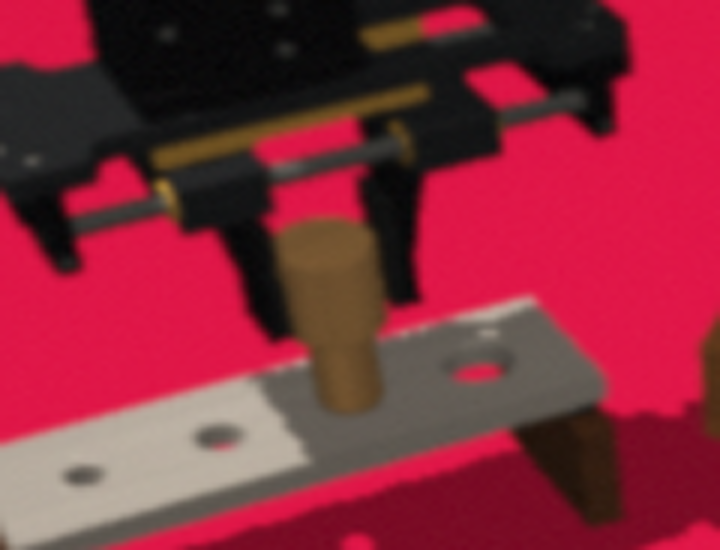

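The tenon covers hole 1 and the side forces push it back to centre. The image gives a tenon about 22 mm wide, so hole 1 stops it and hole 0 is the answer. Going back to hole 0.

Request:
{"fn": "arm_command", "kwargs": {"translation": [[0,-0.1,0],[0,-0.22,0],[0,-0.22,0],[0,-0.22,0]], "rotation": [[0,0,0],[0,0,0],[0,0,0],[0,0,0]], "grip": [1,1,1,1]}}

```text
time_s: 12.55
position: [0.5395, -0.0588, 0.1552]
tcp_rot: [[0.96, 0.0, -0.279], [0.279, -0.0, 0.96], [0.0, -1.0, -0.0]]
force: [-0.3, -1.0, -0.3]
opening: 0.382
```

Request:
{"fn": "arm_command", "kwargs": {"translation": [[0,0,0.3],[0,0,0.557],[0,0,0.557],[0,0,0.557],[0,0,0.557]], "rotation": [[0,0,0],[0,0,0],[0,0,0],[0,0,0],[0,0,0]], "grip": [1,1,1,1,1]}}

```text
time_s: 13.05
position: [0.5276, -0.0167, 0.1549]
tcp_rot: [[0.96, 0.001, -0.279], [0.279, -0.0, 0.96], [0.0, -1.0, -0.001]]
force: [0.0, 0.5, -0.0]
opening: 0.385
```

```bash
python3 -c "
from h import *
plan([.5269,-.0163,.138]);s,p,R=state();print(s['force'],s['opening'])"
```

```text
t 13.05 p [527.6 -16.7 154.9] shares [-0.007  0.211  0.007] mm [-0.5 16.9  0.6]
[ 0.0306258   0.45482811 -0.01590796] 0.38522154075158876
```

Request:
{"fn": "arm_command", "kwargs": {"translation": [[-0.007,0.07,0.007],[-0.007,0.14,0.007],[-0.007,0.21,0.007],[-0.007,0.21,0.007]], "rotation": [[0,0,0],[0,0,0],[0,0,0],[0,0,0]], "grip": [1,1,1,1]}}

```text
time_s: 13.45
position: [0.5264, -0.0159, 0.1372]
tcp_rot: [[0.96, -0.0, -0.278], [0.278, 0.0, 0.96], [-0.0, -1.0, 0.0]]
force: [0.5, 0.4, -0.5]
opening: 0.382
```

Request:
{"fn": "arm_command", "kwargs": {"translation": [[0,0.03,0],[0,0.06,0],[0,0.06,0]], "rotation": [[0,0,0],[0,0,0],[0,0,0]], "grip": [1,1,1]}}

```text
time_s: 13.75
position: [0.5265, -0.0158, 0.1332]
tcp_rot: [[0.96, 0.0, -0.279], [0.279, -0.0, 0.96], [0.0, -1.0, -0.0]]
force: [1.4, 0.6, -1.2]
opening: 0.385
```

Request:
{"fn": "arm_command", "kwargs": {"translation": [[0.004,0.1,0],[0.004,0.18,0],[0.004,0.26,0],[0.004,0.28,0],[0.004,0.28,0]], "rotation": [[0,0,0],[0,0,0],[0,0,0],[0,0,0],[0,0,0]], "grip": [1,1,1,1,1]}}

```text
time_s: 14.25
position: [0.5267, -0.0156, 0.1105]
tcp_rot: [[0.96, -0.0, -0.279], [0.279, 0.0, 0.96], [-0.0, -1.0, 0.0]]
force: [0.6, -1.0, -1.0]
opening: 0.387
```

Request:
{"fn": "arm_command", "kwargs": {"translation": [[0,0.015,0],[0,0.03,0],[0,0.045,0],[0,0.045,0]], "rotation": [[0,0,0],[0,0,0],[0,0,0],[0,0,0]], "grip": [1,1,1,1]}}

```text
time_s: 14.65
position: [0.5267, -0.0156, 0.1074]
tcp_rot: [[0.96, 0.0, -0.279], [0.279, -0.0, 0.96], [0.0, -1.0, -0.0]]
force: [1.0, 0.0, -0.9]
opening: 0.382
```

Request:
{"fn": "arm_command", "kwargs": {"translation": [[0,0.01,0],[0,0.025,0],[0,0.025,0]], "rotation": [[0,0,0],[0,0,0],[0,0,0]], "grip": [1,1,1]}}

```text
time_s: 14.95
position: [0.5267, -0.0156, 0.1053]
tcp_rot: [[0.96, 0.0, -0.279], [0.279, -0.0, 0.96], [0.0, -1.0, -0.0]]
force: [0.6, -1.1, -1.5]
opening: 0.387
```

Request:
{"fn": "arm_command", "kwargs": {"translation": [[0,0.01,0],[0,0.015,0],[0,0.015,0]], "rotation": [[0,0,0],[0,0,0],[0,0,0]], "grip": [1,1,1]}}

```text
time_s: 15.25
position: [0.5267, -0.0156, 0.1044]
tcp_rot: [[0.96, 0.0, -0.279], [0.279, -0.0, 0.96], [0.0, -1.0, -0.0]]
force: [-0.7, -1.4, 3.0]
opening: 0.383
```

The head touches with 3 N. Releasing.

Request:
{"fn": "arm_command", "kwargs": {"translation": [[0,0,0],[0,0,0],[0,0,0],[0,0,0],[0,0,0]], "rotation": [[0,0,0],[0,0,0],[0,0,0],[0,0,0],[0,0,0]], "grip": [-0.2,-0.5,-1,-1,-1]}}

```text
time_s: 15.75
position: [0.5264, -0.0155, 0.104]
tcp_rot: [[0.96, -0.001, -0.279], [0.279, 0.0, 0.96], [-0.0, -1.0, 0.0]]
force: [-0.9, 0.0, 0.6]
opening: 0.755
```

Request:
{"fn": "arm_command", "kwargs": {"translation": [[0,0,0],[0,0,0],[0,0,0],[0,0,0],[0,0,0]], "rotation": [[0,0,0],[0,0,0],[0,0,0],[0,0,0],[0,0,0]], "grip": [-1,-1,-1,-1,-1]}}

```text
time_s: 16.25
position: [0.5267, -0.0156, 0.1041]
tcp_rot: [[0.96, -0.0, -0.279], [0.279, -0.0, 0.96], [-0.0, -1.0, -0.0]]
force: [0.1, 0.1, 0.5]
opening: 0.994
```

Request:
{"fn": "arm_command", "kwargs": {"translation": [[0,-0.3,0],[0,-0.7,0],[0,-1,0],[0,-1,0]], "rotation": [[0,0,0],[0,0,0],[0,0,0],[0,0,0]], "grip": [-1,-1,-1,-1]}}

```text
time_s: 16.65
position: [0.5289, -0.016, 0.1873]
tcp_rot: [[0.96, 0.007, -0.279], [0.279, -0.002, 0.96], [0.006, -1.0, -0.004]]
force: [0.3, 0.3, 0.0]
opening: 1.001
```

Request:
{"fn": "arm_command", "kwargs": {"translation": [[-0.3,-0.5,1],[-0.3,-0.5,1],[-0.3,-0.5,1],[-0.3,-0.5,1]], "rotation": [[0,0,0],[0,0,0],[0,0,0],[0,0,0]], "grip": [-1,-1,-1,-1]}}

```text
time_s: 17.05
position: [0.481, 0.055, 0.2239]
tcp_rot: [[0.96, 0.0, -0.281], [0.281, -0.0, 0.96], [0.0, -1.0, -0.0]]
force: [0.7, -0.4, -0.3]
opening: 0.995
```

Request:
{"fn": "arm_command", "kwargs": {"translation": [[-0.3,0,1],[-0.3,0,1],[-0.3,0,1],[-0.3,0,1]], "rotation": [[0,0,0],[0,0,0],[0,0,0],[0,0,0]], "grip": [-1,-1,-1,-1]}}

```text
time_s: 17.45
position: [0.4366, 0.1243, 0.2234]
tcp_rot: [[0.96, -0.0, -0.28], [0.28, -0.001, 0.96], [-0.0, -1.0, -0.001]]
force: [1.0, 0.5, -0.1]
opening: 1.0
```

```bash
python3 -c "
from h import *
s,p,R=state();print(s['time_s'],p,s['force'],s['opening']);b=cap('scene');a=cap('top')
v=np.vstack([cv2.resize(b['image'][120:270,160:360],None,fx=3,fy=3,interpolation=2)[:, :600],cv2.resize(a['image'][190:270,350:480],(600,150*0+140))]);cv2.imwrite('pics/g6.png',v)"
```

```text
17.45 [0.43655087 0.12428798 0.22341439] [ 1.03491382  0.51396568 -0.13418665] 1.000025104219163
```

View pics/g6.png

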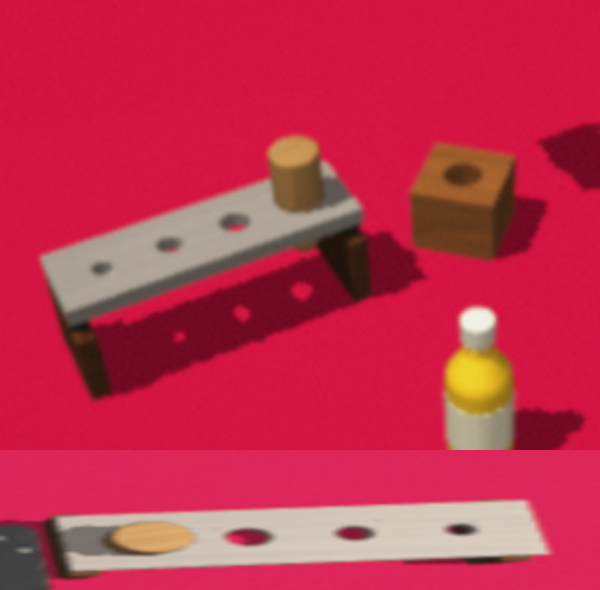

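The peg sits upright in hole 0 with its head flush on the plate and its tip showing beneath. The stand is empty, the bottle is untouched and the robot is clear. Handing in.

```bash
python3 -c "
from rig import bot
print(bot.hand_in())"
```

```text
the job is handed in; nothing more can be done
None
```

The narrowest hole that takes the peg is the widest one, hole 0 (23 mm). The peg now rests there, released, and the job is handed in at about 17.5 s of the 72 s allowed.

- **Hole 0 (23 mm):** The first entry rubbed the rim at up to 8 N in z and about 5 N sideways, until I shifted it about 1 mm. It then slid freely, and the tip came out about 20 mm below the plate.
- **Hole 1 (19.5 mm):** The tapered nose stopped about 4 mm in, at 7–8 N. I shifted the peg about 1 mm each way and the side forces pushed it back towards centre. That fits the 21.8 mm tenon, and the image width of about 22 mm agrees.
- **Final placing:** I lowered the peg back into hole 0 until the head touched at about 3 N, opened the gripper and moved the arm away.

The last pictures show the peg upright, its head on the plate and its tip beneath, with the bottle standing untouched. I did not take a final close look at the jar, the other two pegs or the green look-alikes; the arm never came near them.

The two cameras disagreed by 2–4 mm in x, so I averaged them and corrected by contact force. One view before the first insertion hinted that the peg might be tilted by about 1.5°, but the final pictures show no tilt.

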